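Walk the die block round onto the fence key

ROBOT

A 6-joint arm with a two-finger parallel gripper is mounted at the origin on a cart in front of the work surface, level with it; the furniture and walls round the work are solid. World frame = base frame: x ahead of the robot, y to its left, z up, the work surface at z = 0. Lengths are in mm, angles in rad, forces in N, time in s.
With the tool pointing down it reaches from about 275 to 825 mm from the base axis. Payload 4.9 kg.
Tool frame: the origin (TCP) lies at the very end of the fingers, on their centre line; the grasp point (between the pads) lies 19 mm behind it; z points along the fingers, y is the line along which they close (so a half turn about z gives the same grasp; the last joint's range is limited). The gripper opens to 85 mm and grips with 20 to 120 N. Pads are 22 mm wide; open, the fingers measure 114 mm over their backs; the gripper's body (76 mm by 85 mm) begins 54 mm behind the grasp point. The pads swing forward as they close: fully open they stand 13 mm farther back than shut.
Start: joints at [-1.376, 0.326, -0.193, 1.052, 0, 1.437], TCP at [177.611, -520.55, 231.281] pointing down, gripper open.
Joint ranges: [-2.65, 2.65], [-0.97, 1.79], [-1.3, 1.35], [-1.93, 2.1], [-1.47, 1.37], [-3.14, 3.14]. Speed limits (rad/s): [2.57, 2.57, 3.14, 3.14, 3.14, 3.14].

INTERFACE

Orientations are given as [roll, pitch, yaw] about the fixed x, y, z axes, in that order (R = Rz(yaw) Ry(pitch) Rx(roll)).
In Python, from bench import bot, solve_ik, imaging gives the robot as it stands. Calls block until the motion is done:
- bot.move_ptp(position, orientation): joint-space move of the TCP to a pose.
- bot.movel(position, rot=None, max_speed=150, threshold=None): straight line of the TCP; rot=None keeps the orientation; max_speed is the mean speed in mm/s. With threshold (N) it stops when the force on the tool has changed by that much, and returns True; else False.
- bot.move_j(angles): joint-space move.
- bot.grip(opening, effort=None): opening from 0.0 (shut) to 1.0 (fully open); effort is the grip in N (None keeps the last); returns when the fingers have stopped.
- bot.dwell(seconds).
- solve_ik(position, orientation): joint angles nearest the present ones, or None.
- bot.get_state(): the state.
- imaging.capture(name): name is "side" or "top"; returns the picture (420x560x3 uint8, blue, green, red); there is no depth.
- imaging.camera_model(name): a dict with "K" (3x3 intrinsics, pixels), "k1" (the pictures are not rectified: a ray, as slopes to the right and down, at radius r is drawn at 1 + k1 r^2 times it, then the intrinsics apply), "position" and "rotation" of the camera in the world. Camera axes: x right, y up, looking along -z (the intrinsics and any distortion apply to the point x, -y, -z); pixel columns grow to the right and rows downward; lengths in mm; the calibration is good to about 2 mm. A picture is of the moment at which its call begins. camera_model takes no time and is no camera call.
A pose or a line that the arm cannot do raises bot.IKError and nothing moves.
- bot.sign_off(): hands the job in; it is judged then, once.
The state is a dict: "t": time; "qpos": joint angles; "joint_velocities": joint speeds; "effort": joint torques, N m; "tcp_pos": TCP position; "orientation": TCP orientation; "contact_force": force on the tool from outside, world axes, zero at the start; "wrist_torque": the same for the moment, N m; "opening": opening from 0.0 (shut) to 1.0 (fully open); "gripper_force": force on a finger pad.
Only numpy, scipy, OpenCV 4.12 (cv2) and the standard library are available. Lean on these libraries where they do the work, as an engineer would, in place of code of your own. Each camera call takes 0.05 s, during which the arm holds its last target. There are 200 camera calls.

TASK

Without squeezing or lifting it, push the heavy cast die block round on the setting plate, a corner at a time with the fingertips, until its bright keyed face looks squarely at the fence; then push it home, without ramming it, so that the brass key is fully in the keyway and the face sits flush against the fence. Leave the loupe, the brass weight and the torch cell standing where they are.

Things in the scene. Friction and masses are not known exactly. Their poses are not given: they have to be found in the camera images.
- setting_plate: fixed dark steel plate on the table, behind an open ring binder 40 mm high; top, on which the block slides, 10 mm above this origin. Spans x -140 to +120, y -140 to +140 mm of this frame. x points across the plate, square to the fence; z up. Fence: fixed bright steel bar 22 mm thick, 260 mm long (along y), 26 mm high above the plate, flat near face at x = +85 mm.
- key_nose (a point): tip of the fixed brass key that stands out 20 mm from the middle of the fence (tip at x = +65, y = 0 mm of the plate): 12 mm wide, 22 mm high above the plate; its last 10 mm taper to a 3 mm wide tip. Axes as the plate's.
- die_center (a point): centre of the loose die block, 15 mm above its underside: 0.74 to 0.95 kg, 92 (x) x 120 (y) x 30 mm, dark grey, round brass die on top; its +x face is bright. Home: this point at x = +39, y = 0 mm of the plate, x axes parallel. Starts turned 35 to 90 degrees anticlockwise from home (seen from above), clear of the fence. Slides with friction of about 0.6.
- keyway (a point): mouth of the keyway, middle of the bright face (46 mm along x from die_center). 17 mm wide, 22 mm deep, full height of the block; the outer 10 mm flare out to 27 mm at the mouth. Axes as the block's; x points out of the face.
- loupe: black round loupe 42 mm across, 48 mm high, standing loose on the table left of the plate; origin under its middle. Leave alone.
- torch_cell: blue and white dry cell 33 mm across, 63 mm high, standing loose on the table right of the plate, nearer the robot; origin under its middle. Leave alone.
- brass_weight: brass scale weight with a knob, 30 mm across, 42 mm high, standing loose on the table right of the plate, near the fence end; origin under its middle. Leave alone.
- die_block: the die block itself (see die_center); its origin lies under its centre, on its underside, axes the same.

How it is judged:
By the outcome, as a careful person would: the job done as asked, in the order asked, and still so for the second after the job is handed in, with the robot touching nothing.
It also fails if it takes over 64 s, if anything falls off the work surface, if the arm or the gripper's body presses on something with over 40 N, if the wrist force passes 120 N, or if a joint passes its speed limit or range.

## Working session

There is one attempt and no reset: what is moved stays moved. The work goes in short steps, each a Python script; the robot and the scene stay as the last script left them, time stands still between calls to the robot, and variables do not carry over. Pictures are saved under pics/ and viewed, at most 10 in all, crops included, and the job is handed in when it is done.

```bash
mkdir -p pics; ls; python3 - <<'E'
from bench import bot, imaging
import cv2
for n in("top","side"):
    cv2.imwrite(f"pics/{n}0.png",cv2.resize(imaging.capture(n),(784,588),interpolation=cv2.INTER_CUBIC)); m=imaging.camera_model(n); print(n,m)
print(bot.get_state())
E
```

```text
pics
top {'K': array([[539.78875773,   0.        , 281.53024386],
       [  0.        , 539.78875773, 206.03044097],
       [  0.        ,   0.        ,   1.        ]]), 'k1': -0.041628486720090396, 'position': array([ 519.90361668,   10.3473728 , 1027.22865087]), 'rotation': array([ 0.16185728,  0.00889649, -1.57945445])}
side {'K': array([[436.28008956,   0.        , 274.99396145],
       [  0.        , 436.28008956, 207.4136429 ],
       [  0.        ,   0.        ,   1.        ]]), 'k1': -0.0562676257974177, 'position': array([ 563.1555265 , -737.40692043,  428.49689373]), 'rotation': array([ 1.12649632, -0.01672276, -0.11534477])}
{'t': 0.1, 'qpos': array([-1.37620247e+00,  3.26848712e-01, -1.93505717e-01,  1.05199446e+00,
       -1.48180890e-06,  1.43663354e+00]), 'joint_velocities': array([-0.00318596, -0.00299815,  0.00284977, -0.00141919,  0.00107339,
        0.00060708]), 'effort': array([ 9.85812330e-04, -4.44239402e+01,  2.63037962e+01,  7.85551267e-03,
       -1.14597451e-04,  2.47983884e-06]), 'tcp_pos': array([ 177.50310574, -520.01043016,  230.58331172]), 'orientation': array([-3.14005385e+00, -2.06202779e-04,  3.28756479e-01]), 'contact_force': array([-0.05120531, -0.54319526,  0.15875013]), 'wrist_torque': array([ 0.0031492 , -0.00713646,  0.04394844]), 'gripper_force': 0.0, 'opening': 1.0009271954031815}
```

View pics/top0.png

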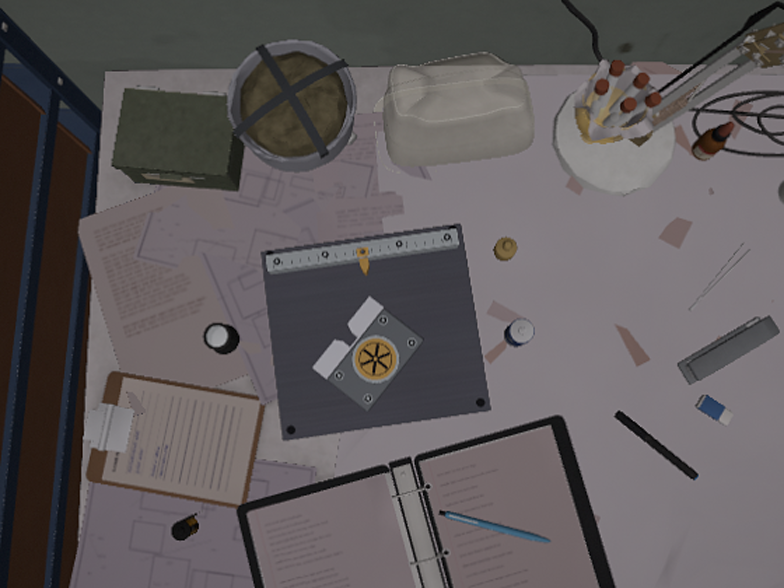

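View pics/side0.png

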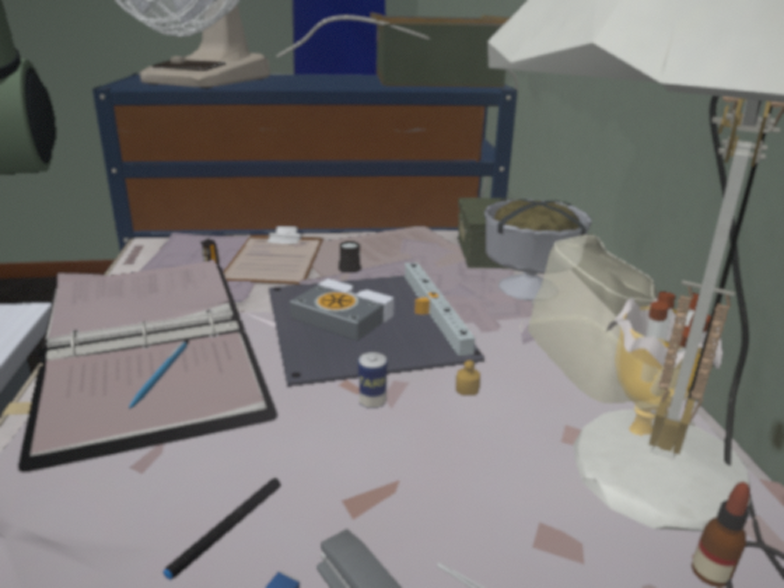

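```bash
cat > h.py <<'E'
from bench import bot, solve_ik, imaging
import cv2, numpy as np
from scipy.spatial.transform import Rotation as Ro
from scipy.optimize import least_squares
def cam(n):
    m=imaging.camera_model(n); return m['K'],m['k1'],np.array(m['position']),Ro.from_euler('xyz',m['rotation']).as_matrix()
def unproj(n,px,z):
    K,k,p,R=cam(n); px=np.atleast_2d(px).astype(float)
    d=cv2.undistortPoints(px[:,None],K,np.array([k,0,0,0.]))[:,0]
    r=np.c_[d[:,0],-d[:,1],-np.ones(len(d))]@R.T
    return (p+r*((z-p[2])/r[:,2])[:,None])[:,:2]
def proj(n,P):
    K,k,p,R=cam(n); c=(np.atleast_2d(P)-p)@R; s=np.c_[c[:,0]/-c[:,2],-c[:,1]/-c[:,2]]
    s=s*(1+k*(s**2).sum(1))[:,None]; return s@K[:2,:2].T+K[:2,2]
def crop(name,f,x0=170,y0=165,w=200,h=150,s=4):
    im=imaging.capture(name); cv2.imwrite(f,cv2.resize(im[y0:y0+h,x0:x0+w],None,fx=s,fy=s,interpolation=cv2.INTER_CUBIC)); return im
E
python3 - <<'E'
from h import *
im=crop("top","pics/c1.png"); cv2.imwrite("pics/raw_top0.png",im)
E
```

```text
(no output)
```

View pics/c1.png

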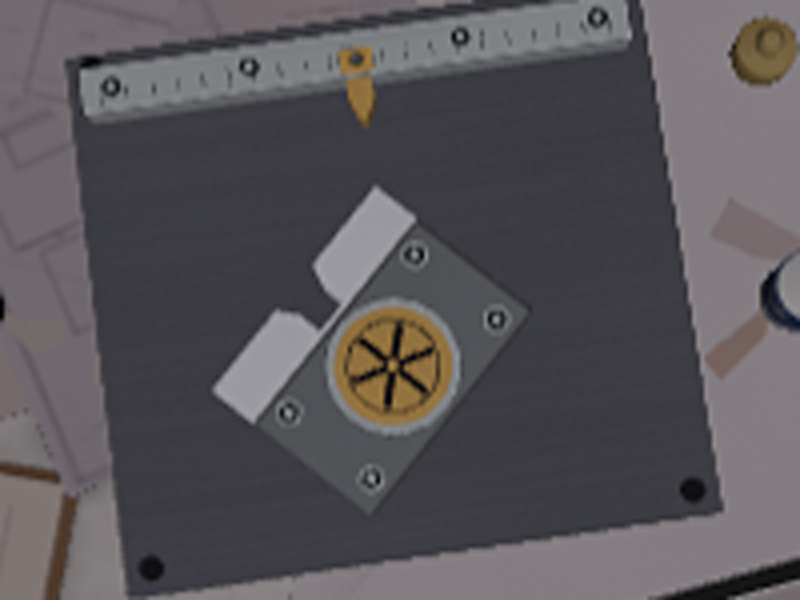

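```bash
cat >> h.py <<'E'
def o(px,x0=170,y0=165,s=4): return (np.atleast_2d(px)+.5)/s-.5+[x0,y0]
def rig(L,W):  # 2D rigid fit local->world: x,y,th
    f=lambda p:((np.array(L)@np.array([[np.cos(p[2]),np.sin(p[2])],[-np.sin(p[2]),np.cos(p[2])]])+p[:2])-W).ravel()
    r=least_squares(f,[*np.mean(W,0),.3]); return r.x,r.fun.reshape(-1,2)
E
python3 - <<'E'
from h import *
p,r=rig([[120,140],[-140,-140],[-140,140]],unproj("top",o([[67,61],[721,509],[131,597]]),10))
print("plate",p,r.round(1))
b,r=rig([[46,-60],[-46,-60],[-46,60],[46,60]],unproj("top",o([[377,186],[528,310],[371,515],[213,391]]),40))
print("block",b,np.degrees(b[2]-p[2]),r.round(1))
R=np.array([[np.cos(p[2]),-np.sin(p[2])],[np.sin(p[2]),np.cos(p[2])]])
print("block in plate",(b[:2]-p[:2])@R)
k=unproj("top",o([367,127]),32); print("key in plate",(k-p[:2])@R)
f=unproj("top",o([[631,46],[87,120]]),36); print("fence in plate",(f-p[:2])@R)
# objects: base/top in orig px from view (1.4x)
for n,px,z in(("loupe",(221,338),48),("cell",(520,330),63),("weight",(507,246),42)): print(n,(unproj("top",np.array(px)/1.4,z)-p[:2])@R)
E
```

```text
plate [6.41436105e+02 4.77161184e+01 1.37222894e-01] [[ 2.1  1.6]
 [-0.9 -2.2]
 [-1.1  0.6]]
block [596.32194218  52.86218161   0.89598437] 43.473829981439295 [[-0.   0.8]
 [ 0.7 -2. ]
 [-0.8  0.7]
 [ 0.2  0.5]]
block in plate [-43.9861325   11.26897433]
key in plate [[60.26226707 -0.54924878]]
fence in plate [[  79.56121519 -128.58919049]
 [  82.10664342  128.62641673]]
loupe [[  2.30927526 197.98784849]]
cell [[ -45.51818543 -186.44750201]]
weight [[  69.57143235 -192.24164262]]
```

```bash
cat >> h.py <<'E'
PL=np.array([641.4,47.7,.132])
def rot(a): return np.array([[np.cos(a),-np.sin(a)],[np.sin(a),np.cos(a)]])
def w(pose,q): return pose[:2]+rot(pose[2])@np.array(q,float)
def lin(xy,z,yaw,v=60,th=None): return bot.movel([*map(float,xy),float(z)],[np.pi,0,float(yaw)],max_speed=v,threshold=th)
def arc(b,cor,q,dyaw,yaw0,n,z=20,v=50):
    """carry tool with block (pose b) turning by dyaw about block-frame point cor, tool at block point q"""
    C=w(b,cor); F=0
    for i in range(1,n+1):
        a=dyaw*i/n; lin(C+rot(a)@(w(b,q)-C),z,yaw0+a,v)
        F=max(F,np.linalg.norm(bot.get_state()['contact_force']))
    print("arc F",F)
def away(yaw):
    s=bot.get_state(); lin(s['tcp_pos'][:2],110,yaw,200)
    bot.move_ptp([400.,40.,200.],[np.pi,0,float(yaw)])
def inplate(b): return [*(rot(PL[2]).T@(b[:2]-PL[:2])).round(1),np.degrees(b[2]-PL[2]).round(1)]
E
python3 - <<'E'
from h import *
b=np.array([596.3,52.9,.896]); y=b[2]
bot.grip(0.0)
bot.move_ptp([*w(b,[-85,46]),110.],[np.pi,0,y]); print(bot.get_state()['qpos'][5])
lin(w(b,[-80,46]),20,y,150)
lin(w(b,[-57,46]),20,y,60)
print(bot.get_state()['contact_force'])
arc(b,[0,-45],[-57,46],-np.radians(30),y,4)
s=bot.get_state(); e=s['orientation'][2]
lin(s['tcp_pos'][:2]-12*np.array([np.cos(e),np.sin(e)]),20,e,100)
away(e)
print(bot.get_state()['t'])
cv2.imwrite("pics/raw1.png",crop("top","pics/c2.png"))
E
```

```text
2.130066114645054
[ 0.70243874 -0.00887953  0.86277556]
arc F 1.8684712806269816
7.7917
```

View pics/c2.png

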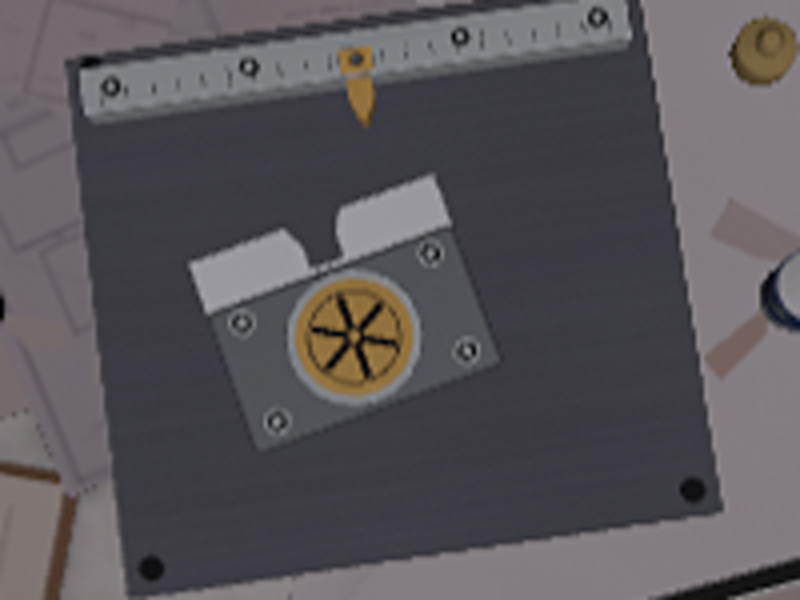

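```bash
python3 - <<'E'
from h import *
L=[[46,-60],[-46,-60],[-46,60],[46,60]]
b,r=rig(L,unproj("top",o([[433,174],[499,361],[263,450],[190,264]]),40))
print(b,inplate(b),r.round(1))
y=b[2]+np.pi/2; a=np.radians(inplate(b)[2])
bot.move_ptp([*w(b,[35,95]),110.],[np.pi,0,y])
lin(w(b,[35,92]),20,y,150)
lin(w(b,[35,71]),20,y,60)
print(bot.get_state()['contact_force'])
arc(b,[-58,0],[35,71],-a,y,3)
s=bot.get_state(); e=s['orientation'][2]
lin(s['tcp_pos'][:2]-12*np.array([np.cos(e-np.pi),np.sin(e-np.pi)]),20,e,100)
away(e)
print(bot.get_state()['t'])
cv2.imwrite("pics/raw2.png",crop("top","pics/c3.png"))
E
```

```text
[6.13861070e+02 6.47892228e+01 3.51378195e-01] [np.float64(-25.1), np.float64(20.6), np.float64(12.6)] [[ 0.4 -0.3]
 [ 0.8 -2.4]
 [-1.1  2.5]
 [-0.1  0.1]]
[-0.72440427  0.33279925  0.23436515]
arc F 2.199609432156985
13.2
```

View pics/c3.png

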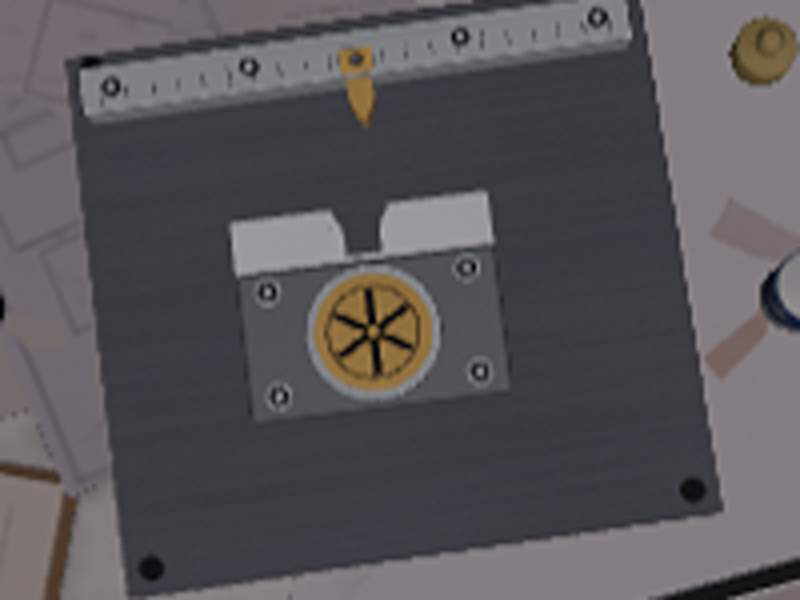

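```bash
python3 - <<'E'
from h import *
L=[[46,-60],[-46,-60],[-46,60],[46,60]]
b,r=rig(L,unproj("top",o([[490,191],[509,389],[255,421],[230,222]]),40))
print(b,inplate(b),r.round(1))
# keyway at rear of slot (z=40), key tip base z=10 and brass block on fence
for px,z in(([366,127],10),([367,126],10),([363,93],32),([373,331],40)): print((unproj("top",o(px),z)-PL[:2])@rot(PL[2]))
f=unproj("top",o([[631,46],[87,120]]),10); d=f[1]-f[0]; print("fence yaw",np.arctan2(-d[0],d[1]), (f-PL[:2])@rot(PL[2]))
f=unproj("top",o([[628,-1],[80,70]]),36); d=f[1]-f[0]; print("fence far yaw",np.arctan2(-d[0],d[1]))
m=unproj("top",o([[230,222],[490,191],[255,421],[509,389]]),40);
for d in(m[0]-m[1],m[2]-m[3]): print("blk",np.arctan2(-d[0],d[1]))
E
```

```text
[6.16730047e+02 5.34618933e+01 1.10726998e-01] [np.float64(-23.7), np.float64(9.0), np.float64(-1.2)] [[-0.   0.7]
 [-0.1 -1.9]
 [ 0.1  1.6]
 [ 0.  -0.3]]
[[64.47425935  0.7111878 ]]
[[64.88868512  0.17149933]]
[[76.65736775 -0.53993658]]
[[-35.63471688   9.6377927 ]]
fence yaw 0.12732712903427185 [[  85.66321427 -130.97054239]
 [  86.89673238  133.00189192]]
fence far yaw 0.12105355191833903
blk 0.11003559650770463
blk 0.1160488179172383
```

```bash
sed -i 's/PL=np.array.*/PL=np.array([641.4,47.7,.127])/' h.py; python3 - <<'E'
from h import *
y=PL[2]+np.pi/2
bot.grip(0.5)
X=-24
bot.move_ptp([*w(PL,[X,96]),110.],[np.pi,0,y])
lin(w(PL,[X,92]),15,y,150)
lin(w(PL,[X,71.4]),15,y,30)
print(bot.get_state()['contact_force'])
lin(w(PL,[X,85]),15,y,100)
away(y)
print(bot.get_state()['t'])
cv2.imwrite("pics/raw3.png",crop("top","pics/c4.png"))
E
```

```text
[-1.6059291   5.83163644  3.54611565]
18.1833
```

View pics/c4.png

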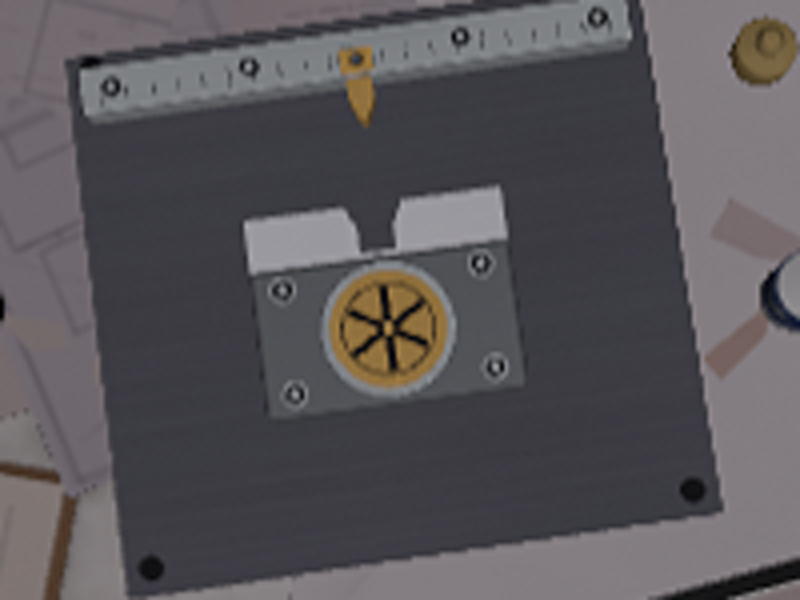

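```bash
python3 - <<'E'
from h import *
L=[[46,-60],[-46,-60],[-46,60],[46,60]]
b,r=rig(L,unproj("top",o([[502,185],[523,385],[270,418],[244,220]]),40))
print(inplate(b),r.round(1))
y=PL[2]; Y=inplate(b)[1]
bot.grip(0.8)
bot.move_ptp([*w(PL,[-100,Y]),110.],[np.pi,0,y])
lin(w(PL,[-96,Y]),14,y,150)
lin(w(PL,[-82,Y]),14,y,60)
lin(w(PL,[-45,0.4]),14,y,30)
print(bot.get_state()['contact_force'])
print(bot.get_state()['t'])
cv2.imwrite("pics/raw4.png",crop("top","pics/c5.png"))
E
```

```text
[np.float64(-22.9), np.float64(2.4), np.float64(-0.4)] [[-0.6  0.4]
 [ 0.4 -2.2]
 [ 0.   1.6]
 [ 0.2  0.2]]
[-5.66508266 -0.21209285  4.59944021]
22.575
```

View pics/c5.png

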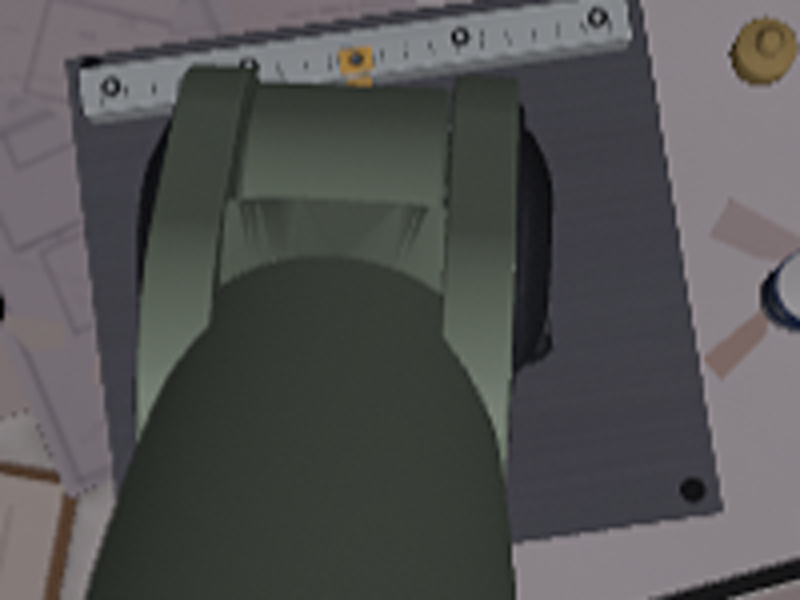

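```bash
python3 - <<'E'
from h import *
lin(w(PL,[-60,.4]),14,PL[2],100); away(PL[2])
print(bot.get_state()['t'])
cv2.imwrite("pics/raw5.png",crop("top","pics/c6.png",200,170,133,100,6))
E
```

```text
24.3833
```

View pics/c6.png

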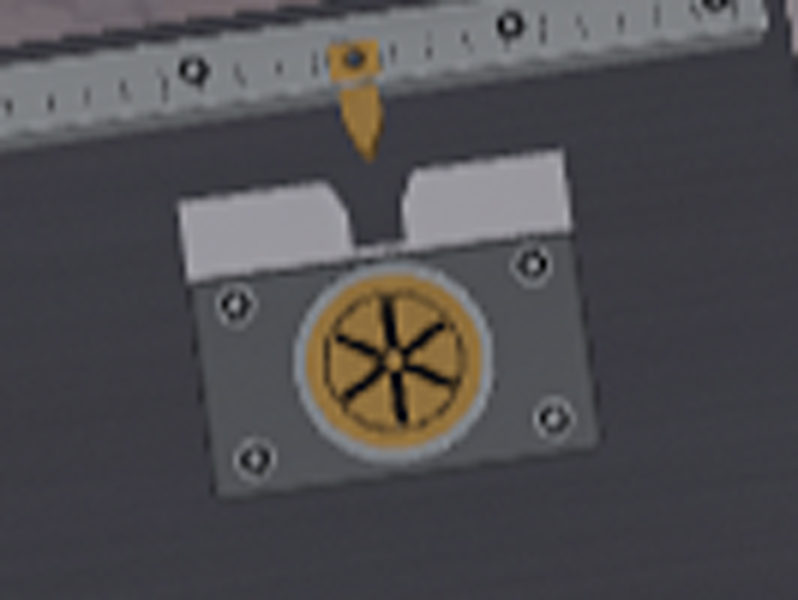

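```bash
python3 - <<'E'
from h import *
y=PL[2]; S=lambda:print(bot.get_state()['contact_force'].round(1),((bot.get_state()['tcp_pos'][:2]-PL[:2])@rot(y)).round(1),bot.get_state()['t'])
bot.move_ptp([*w(PL,[-66,0.4]),110.],[np.pi,0,y])
lin(w(PL,[-62,.4]),14,y,150)
lin(w(PL,[-47,.4]),14,y,60)
h=lin(w(PL,[-23,.4]),14,y,25,25); print(h); S()
if not h: print(lin(w(PL,[-10,.4]),14,y,10,15)); S()
s=bot.get_state()['tcp_pos']
lin(s[:2]-rot(y)@[15,0],14,y,60); away(y)
cv2.imwrite("pics/raw6.png",crop("top","pics/c7.png",200,160,133,100,6)); S()
E
```

```text
False
[-6.6 -0.7  4.3] [-25.9   0.6] 27.5417
True
[ 0.9 -0.3 -0.7] [-18.3   0.8] 28.8
[ 0.  -0.5 -0.1] [-239.1   22.6] 30.7917
```

View pics/c7.png

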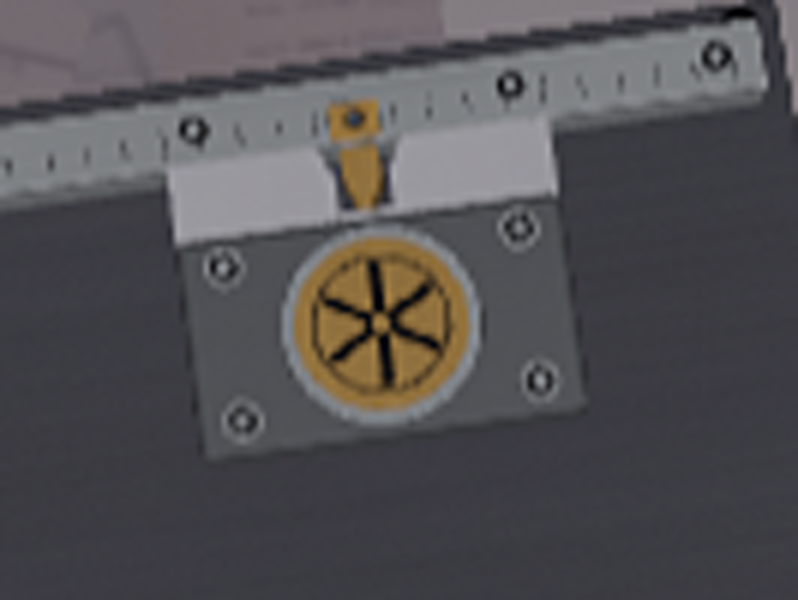

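```bash
python3 - <<'E'
from h import *
y=PL[2]; S=lambda:print(bot.get_state()['contact_force'].round(1),((bot.get_state()['tcp_pos'][:2]-PL[:2])@rot(y)).round(1),bot.get_state()['t'])
bot.grip(1.0)
bot.move_ptp([*w(PL,[-38,0]),110.],[np.pi,0,y])
lin(w(PL,[-34,0]),12,y,150)
lin(w(PL,[-23,0]),12,y,60)
print(lin(w(PL,[-10,0]),12,y,10,28)); S()
s=bot.get_state()['tcp_pos']
lin(s[:2]-rot(y)@[15,0],12,y,60); away(y)
cv2.imwrite("pics/raw7.png",crop("top","pics/c8.png",200,160,133,100,6)); S()
d=np.abs(imaging.capture("top").astype(int)-cv2.imread("pics/raw6.png"))[170:240,210:310]; print(d.mean(),d.max())
E
```

```text
False
[-18.4  -3.9  14.2] [-17.6   0.3] 34.5833
[0.3 0.9 0.4] [-239.2   22.6] 36.7083
0.5317142857142857 30
```

View pics/c8.png

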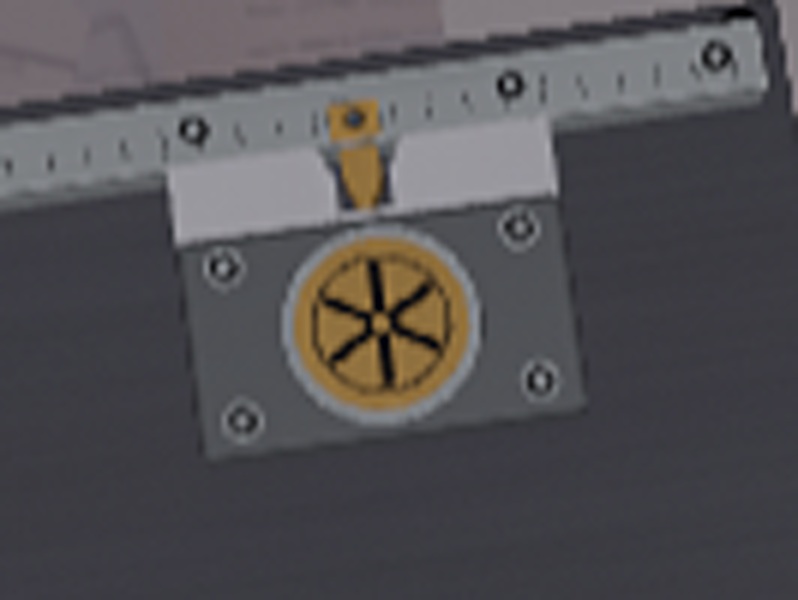

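Under a firm, slow 24 N push the block did not move: it is seated flush with the key inside the keyway and the arm is clear.

```bash
python3 -c "
from bench import bot
print(bot.sign_off())"
```

```text
the job is handed in; nothing more can be done
None
```

The die block is turned square and pushed home, with the brass key in the keyway and the bright face flush against the fence as far as the last picture shows; the job is handed in after about 37 s, with the arm clear and the loupe, brass weight and torch cell never approached.

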